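# Open the latched dry cabinet

## Robot

A 7-joint arm with a two-finger parallel gripper is mounted at the origin on a cart in front of the work surface, level with it; the furniture and walls round the work are solid. World frame = base frame: x ahead of the robot, y to its left, z up, the work surface at z = 0. Lengths are in mm, angles in rad, forces in N, time in s.
With the tool pointing down it reaches from about 400 to 875 mm from the base axis. Payload 19.3 kg.
Tool frame: the origin (TCP) lies at the very end of the fingers, on their centre line; the grasp point (between the pads) lies 19 mm behind it (grip_point_offset is the z of the grasp point in the tool frame, in mm); z points along the fingers, x is the direction in which the jaws open and shut, and the axes are right-handed (so a half turn about z gives the same grasp; the last joint's range is limited). The gripper opens to 85 mm and grips with 20 to 120 N. Pads are 22 mm wide; open, the fingers measure 114 mm over their backs; the gripper's body (76 mm by 85 mm) begins 54 mm behind the grasp point. The pads swing forward as they close: fully open they stand 13 mm farther back than shut.
Start: joints at [-1.399, 0.521, -0.036, 1.599, 0.021, 1.021, -0.113], TCP at [149.676, 606.804, 231.291] pointing down, gripper open.
Joint ranges: [-2.91, 2.91], [-0.3, 2.13], [-1.5, 1.42], [0.17, 2.43], [-1.26, 4.41], [0.16, 1.93], [-2.52, 2.52]. Speed limits (rad/s): [1.89, 1.89, 2.39, 2.39, 3.01, 3.01, 3.01].

## Interface

Orientations are given as a 3x3 rotation matrix whose columns are the frame's x, y, z axes.
In Python, from workcell import movep, movel, goto_joints, open_gripper, clamp, wait, inverse_kinematics, read_state, camera, PlanningError, finish_job, grip_point_offset gives the robot as it stands. Calls block until the motion is done:
- movep(position, orientation): joint-space move of the TCP to a pose.
- movel(position, frame=None, max_speed=150, guard=None): straight line of the TCP; frame=None keeps the orientation; max_speed is the mean speed in mm/s. With guard (N) it stops when the force on the tool has changed by that much, and returns True; else False.
- goto_joints(angles): joint-space move.
- open_gripper() and clamp(): open the fingers fully, or close them until they stop; the grip force is fixed at half the most.
- wait(seconds).
- inverse_kinematics(position, orientation): joint angles nearest the present ones, or None.
- read_state(): the state.
- camera(name): name is "side" or "top"; returns a dict with "image" (420x560x3 uint8, blue, green, red), "range_z" (420x560 float32, mm along the optical axis (not along the pixel's ray), 0 where there is no reading), "fx", "fy", "cx", "cy" (pixels), "cam_to_world" (4x4, takes a point from camera to world coordinates). Camera axes: x right, y up, looking along -z (the intrinsics and any distortion apply to the point x, -y, -z); pixel columns grow to the right and rows downward; lengths in mm; the calibration is good to about 2 mm. A picture is of the moment at which its call begins.
A pose or a line that the arm cannot do raises PlanningError and nothing moves.
- finish_job(): hands the job in, once; it reports no verdict.
The state is a dict: "time": time; "qpos": joint angles; "qvel": joint speeds; "joint_efforts": joint torques, N m; "eef_pos": TCP position; "tool_rot": TCP orientation; "ft_force": force on the tool from outside, world axes, zero at the start; "torque": the same for the moment, N m; "finger_gap": finger opening in mm.
Only numpy, scipy, OpenCV 4.12 (cv2) and the standard library are available. Lean on these libraries where they do the work, as an engineer would, in place of code of your own. Each camera call takes 0.05 s, during which the arm holds its last target.

## Task

Open the small dry cabinet for loading: lift the paddle handle on its door until the hidden pawl is clear of its keeper, keep it lifted while you swing the door out, and leave the door standing open at about a right angle with the paddle let go and back at rest. The latch is a light one: do not force the paddle once you feel it come up against its buffer, do not tug at the door while it is still latched, and leave the solder reel on the cabinet, the multimeter and the screwdriver where they are.

Things in the scene. Friction and masses are not known exactly. Their poses are not given: they have to be found in the camera images.
- cabinet: white sheet-metal dry cabinet with a grey-framed clear door, 160 deep (x) x 250 wide (y) x 225 mm high, does not move on the bench; origin at the centre of its underside on the bench, its x axis points from the door to the back, y to the cabinet's left (robot's left), z up; the door is on its -x face.
- door_hinge (a point): point on the upright hinge axis, at the door's right front edge, level with the paddle's pin; its axes turn with the door: y runs along the door's outer face from the hinge to the free edge, -x is the outward normal of that face. The door is 250 wide, 209 high, 14 mm thick; its top is 2 mm below the cabinet's top.
- door (a joint): door angle, rad: 0 shut, grows as it swings out to the robot and to the right (counter-clockwise from above), stop at 1.9. A friction hinge (about 1 N at the paddle) keeps it where it is left. Latched it has about 1 mm of play at the paddle (under 0.01 rad), then the pawl blocks it.
- paddle_pivot (a point): middle of the paddle's level pivot pin, 8 mm in front of the door's face, 215 mm from the hinge axis along the door, 36 mm below the door's top, near its left edge. The pin runs along the door's y axis.
- paddle_grip (a point): centre of the paddle's cross bar, 66 mm out from the pin. The paddle is a steel plate 34 wide, 4 mm thick (edges turned down 5 mm) that sticks out from the door; at its outer end is a round bar, 10 mm thick, 48 mm long along the door, with domed ends standing 7 mm past the plate. Pinched from above by its two ends (48 mm) it turns freely in the grip; free air below and beside it. At rest the plate droops 0.2 rad.
- paddle (a joint): paddle angle, rad: 0 at rest, grows as the bar is lifted; a spring returns it (1 to 2.5 N at the bar). The pawl goes down 26 mm per rad. The keeper's setting differs each time: the pawl comes clear somewhere between 0.25 and 0.9 rad, and 0.04 rad (2.5 mm at the bar) later it meets a stiff rubber buffer, felt as about 6 N more per mm of lift. Lifting 2 mm into it is too much.
- pawl: hidden steel hook behind the door, drawn straight down by the paddle; loaded only by the keeper (latched door pulled) or the buffer (paddle lifted too far). Its load must stay below 30 N, that is about 12 N of extra lift at the bar, or 30 N of pull on the latched door. Its origin is of no use for gripping.
- top_spool: solder reel, 60 mm across, 34 mm high, standing on the cabinet's top right of the middle; bystander. Origin at the centre of its underside.
- meter: pocket multimeter lying on the bench left of the work, 150 x 74 x 44 mm; bystander. Origin at the centre of its underside.
- driver: screwdriver lying on the bench, 171 x 28 x 26 mm; bystander. Origin at the centre of its underside.

How it is judged (in metres and radians):
On the way, in this order (a step that is already met when the one before it is completed fails the run):
1. the paddle is lifted while the door is still shut (value of joint paddle above 0.2 rad and value of joint door below 0.06 rad), for 0.1 s.
2. the door is swung well out of its frame (value of joint door above 0.5 rad), for 0.1 s.
At the end, for the whole second after the job is handed in: The door stands still between 1.2 and 1.8 rad open (70 to 103 degrees), the paddle is let go and back within 0.08 rad of its rest (value of joint door between 1.2 and 1.8 rad and velocity of joint door between -0.05 and 0.05 rad/s and value of joint paddle below 0.08 rad); the robot touches nothing.
It fails at once if the latch is overloaded: the pawl is forced into its buffer or pulled against its keeper with over 30 N (contact force between pawl and anything else above 30 N).
It fails at once if a bystander (reel, multimeter, screwdriver) is moved by more than 15 mm (distance of any of top_spool, meter, driver from where it was at the start of the episode above 0.015 m).
It also fails if it takes over 72 s, if anything falls off the work surface, if the arm or the gripper's body presses on something with over 40 N, if the wrist force passes 120 N, or if a joint passes its speed limit or range.

## Working session

There is one attempt and no reset: what is moved stays moved. The work goes in short steps, each a Python script; the robot and the scene stay as the last script left them, time stands still between calls to the robot, and variables do not carry over. Pictures are saved under pics/ and viewed, and the job is handed in when it is done.

```bash
mkdir -p pics; ls
python3 - <<'E'
from workcell import *
import cv2,numpy as np
s=read_state();print(s['time'],s['ft_force'],s['finger_gap'],s['eef_pos']);print(s['tool_rot'],grip_point_offset)
for n in("side","top"):
    c=camera(n);cv2.imwrite(f"pics/{n}0.png",c["image"]);np.savez(f"{n}0.npz",**c)
    print(n,{k:c[k] for k in c if k not in("image","range_z")},(c["range_z"]>0).mean())
E
```

```text
pics
0.0 [-0.4487401  -0.98871884 -0.07468546] 85.43379306176783 [149.58960683 606.49628066 230.74846466]
[[ 2.39439489e-01  9.70911265e-01 -2.13676730e-04]
 [ 9.70910666e-01 -2.39439579e-01 -1.08019584e-03]
 [-1.09993698e-03  5.11805240e-05 -9.99999394e-01]] -18.700000000000003
side {'fx': 413.05394366154997, 'fy': 413.05394366154997, 'cx': 277.3870958018825, 'cy': 218.85359121480136, 'cam_to_world': array([[-9.99732290e-01, -1.51327115e-02,  1.75028656e-02,
         6.02184602e+02],
       [ 2.31324513e-02, -6.69691752e-01,  7.42278820e-01,
         7.55228293e+02],
       [ 4.88833531e-04,  7.42484989e-01,  6.69862525e-01,
         8.05484772e+02],
       [ 0.00000000e+00,  0.00000000e+00,  0.00000000e+00,
         1.00000000e+00]])} 0.9959948979591837
top {'fx': 439.12859038025744, 'fy': 439.12859038025744, 'cx': 279.35369580787255, 'cy': 218.46240921670665, 'cam_to_world': array([[ 1.38784954e-02,  9.74046427e-01, -2.25922432e-01,
         3.63719288e+02],
       [-9.99871981e-01,  1.17198223e-02, -1.08934184e-02,
         5.79730988e+00],
       [-7.96292450e-03,  2.26044694e-01,  9.74084384e-01,
         1.11395637e+03],
       [ 0.00000000e+00,  0.00000000e+00,  0.00000000e+00,
         1.00000000e+00]])} 0.9957950680272109
```

View pics/side0.png

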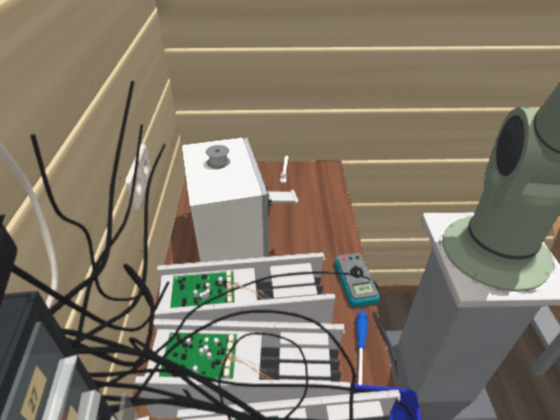

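View pics/top0.png

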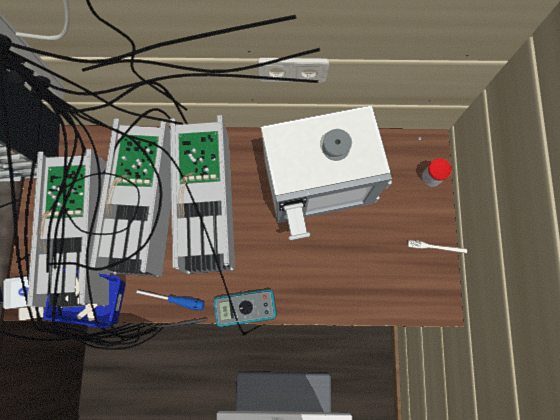

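```bash
cat > h.py <<'E'
import numpy as np,cv2
def pts(c):
    z=c["range_z"];v,u=np.mgrid[:z.shape[0],:z.shape[1]]
    P=np.stack([(u-c["cx"])/c["fx"]*z,-(v-c["cy"])/c["fy"]*z,-z],-1)
    T=c["cam_to_world"];W=P@T[:3,:3].T+T[:3,3];W[z==0]=np.nan;return W
def ray(c,u,v):
    T=c["cam_to_world"];d=T[:3,:3]@np.array([(u-c["cx"])/c["fx"],-(v-c["cy"])/c["fy"],-1]);return T[:3,3],d
E
python3 - <<'E'
from h import *
np.set_printoptions(precision=1,suppress=True,linewidth=200)
for n,(a,b,e,f) in(("top",(160,260,250,400)),("side",(130,270,170,310))):
    c=dict(np.load(n+"0.npz"));W=pts(c)
    im=c["image"][a:b,e:f];cv2.imwrite(f"pics/{n}0z.png",cv2.resize(im,None,fx=5 if n=="top" else 4,fy=5 if n=="top" else 4,interpolation=cv2.INTER_CUBIC))
    if n=="top":
        # cabinet top plane
        m=(abs(W[...,2]-225)<8)&(W[...,1]>-400)&(W[...,1]<200);print("top z",np.nanmedian(W[...,2][m]))
        k=np.uint8(m);cs=max(cv2.findContours(k,cv2.RETR_EXTERNAL,cv2.CHAIN_APPROX_NONE)[0],key=cv2.contourArea)
        r=cv2.minAreaRect(cs);print(r);bp=cv2.boxPoints(r)
        for u,v in bp:
            o,d=ray(c,u,v);print(u,v,o+d*(225-o[2])/d[2])
    # paddle pts
    g=c["image"].astype(int);
    rr=[(299,236),(295,220),(293,208),(290,230),(305,234)] if n=="top" else [(297,197),(285,196),(275,196),(296,192),(297,202)]
    for u,v in rr: print(n,u,v,W[v,u],g[v,u])
E
```

```text
top z 224.36678868065542
((326.1769714355469, 153.567626953125), (79.85110473632812, 117.29553985595703), 78.17850494384766)
260.59378 126.50365 [775.7  59.6 225. ]
375.40158 102.474106 [ 835.5 -192.8  225. ]
391.76016 180.6316 [ 654.9 -221.   225. ]
276.95236 204.66115 [599.5  21.2 225. ]
top 299 236 [542.6 -26.9 176.3] [229 231 227]
top 295 220 [576.9 -17.9 181.8] [224 227 222]
top 293 208 [602.1 -13.2 188.4] [193 195 193]
top 290 230 [555.   -7.2 179.6] [153 158 156]
top 305 234 [547.3 -40.  175.8] [205 209 204]
side 297 197 [ 518.4 -234.3    2. ] [122 136 163]
side 285 196 [565.7 -18.4 181. ] [233 235 237]
side 275 196 [589.8 -11.6 186.9] [233 236 236]
side 296 192 [ 519.7 -263.3   -1.2] [ 75  95 139]
side 297 202 [537.5  -2.5 174.9] [138 144 155]
```

```bash
python3 -c "
import cv2
for n in('top','side'): print(cv2.imread(f'pics/{n}0z.png').shape)"
```

```text
(500, 750, 3)
(560, 560, 3)
```

View pics/top0z.png

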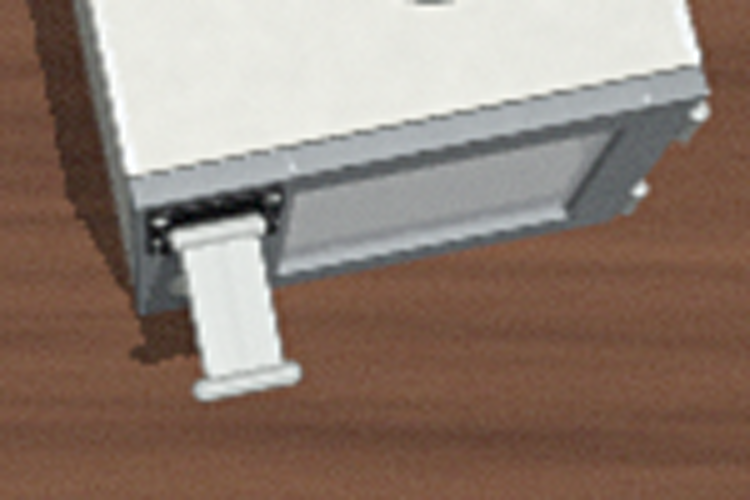

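View pics/side0z.png

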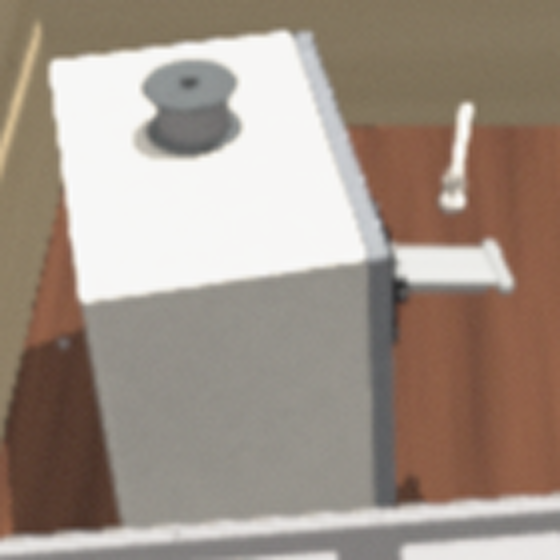

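Run:
```python
from h import *
np.set_printoptions(precision=1,suppress=True,linewidth=200)
t=dict(np.load("top0.npz"));s=dict(np.load("side0.npz"))
def tri(a,b):
    (o,d),(p,e)=ray(t,*a),ray(s,*b);x=np.linalg.lstsq(np.stack([d,-e],1),p-o,rcond=None)[0]
    return (o+d*x[0]+p+e*x[1])/2,np.linalg.norm(o+d*x[0]-p-e*x[1])
L=tri((290.2,237.2),(296.4,200.1));R=tri((308.2,234.0),(292.6,191.4));C=tri((299.2,235.6),(294.5,195.9))
print(L,R,C)
# door plane from depth, both views
for n,c in(("top",t),("side",s)):
    W=pts(c)
    q=W.reshape(-1,3)
    if n=="top":
        m=(q[:,2]>40)&(q[:,2]<212)&(q[:,0]<690)&(q[:,0]>560)&(q[:,1]<0)&(q[:,1]>-240)
        q=q[m]
        from numpy.linalg import svd
        # ransac plane vertical: x = a + b*y
        best=None;rng=np.random.default_rng(0)
        for _ in range(500):
            i,j=rng.choice(len(q),2,False)
            if abs(q[i,1]-q[j,1])<60: continue
            b=(q[i,0]-q[j,0])/(q[i,1]-q[j,1]);a=q[i,0]-b*q[i,1]
            inl=abs(q[:,0]-a-b*q[:,1])<2.5
            if best is None or inl.sum()>best.sum():best=inl
        f=np.polyfit(q[best,1],q[best,0],1);print("door face x=",f,best.sum(),len(q),np.degrees(np.arctan(f[0])))
    m=(abs(pts(c)[...,2]-224.5)<5);k=np.uint8(m);cs=max(cv2.findContours(k,cv2.RETR_EXTERNAL,cv2.CHAIN_APPROX_NONE)[0],key=cv2.contourArea)
    P=W[cs[:,0,1],cs[:,0,0],:2].astype(np.float32);r=cv2.minAreaRect(P);print(n,r,cv2.boxPoints(r))
W=pts(t)
# spool
m=(W[...,2]>240)&(W[...,2]<275)&(W[...,0]>600)&(W[...,0]<850)&(abs(W[...,1]+100)<120);print("spool",np.nanmean(W[m],0),m.sum())
```

```text
(array([539.2,  -7.7, 176.7]), np.float64(0.9806666725475266)) (array([546.8, -46.8, 172.7]), np.float64(2.3121760094868624)) (array([543. , -27.2, 174.1]), np.float64(1.8426855482312123))
door face x= [ -0.2 622.6] 910 1885 -9.857017865900193
top ((718.6557006835938, -81.27168273925781), (175.4964141845703, 250.88966369628906), 12.65185260772705) [[ 605.6   21.9]
 [ 660.5 -222.9]
 [ 831.7 -184.5]
 [ 776.8   60.3]]
side ((718.7771606445312, -79.51971435546875), (173.70806884765625, 254.73797607421875), 12.312444686889648) [[ 606.8   26.4]
 [ 661.1 -222.5]
 [ 830.8 -185.4]
 [ 776.5   63.4]]
spool [ 727.8 -103.3  258. ] 596
```

```bash
cat >> h.py <<'E'
H=np.array([660.8,-222.7]);YAW=np.arctan2(.217,.976);ZP=187.0
def bar(th,p,dx=0,dy=0):
    "bar centre for door angle th, paddle angle p"
    a=YAW+th;y=np.array([-np.sin(a),np.cos(a)]);n=-np.array([np.cos(a),np.sin(a)])
    g=p-0.2;q=H+215*y+(8+66*np.cos(g))*n
    return np.array([q[0],q[1],ZP+66*np.sin(g)])
def rot(th,s=1):
    a=YAW+th;y=np.array([-np.sin(a),np.cos(a),0])*s;z=np.array([0,0,-1.]);return np.stack([y,np.cross(z,y),z],1)
E
python3 - <<'E'
from h import *
from workcell import *
np.set_printoptions(precision=2,suppress=True,linewidth=200)
t=dict(np.load("top0.npz"));s=dict(np.load("side0.npz"))
for n,c in(("top",t),("side",s)):
    W=pts(c).reshape(-1,3)
    for x0 in range(200,800,100):
        print(n,x0,[int(np.nanmax(np.r_[-1,W[(W[:,0]>=x0)&(W[:,0]<x0+100)&(W[:,1]>=y0)&(W[:,1]<y0+100),2]])) for y0 in range(-400,800,100)])
print(bar(0,0))
for sg in(1,-1):
    print(sg)
    print(inverse_kinematics(bar(0,0)+[0,0,150],rot(0,sg)))
    for th,p in((0,0),(0,.9),(.4,.5),(.8,.5),(1.2,.5),(1.5,.5)):
        print(th,inverse_kinematics(bar(th,p)-[0,0,22],rot(th,sg)))
E
```

```text
top 200 [-1, -1, -1, -1, -1, -1, -1, -1, -1, -1, -1, -1]
top 300 [6, 6, 6, 5, 48, 63, 30, 71, 144, 143, 80, 17]
top 400 [6, 6, 5, 7, 41, 142, 145, 159, 168, 177, 109, 21]
top 500 [25, 7, 5, 191, 196, 152, 159, 159, 175, 280, 12, 10]
top 600 [6, 228, 261, 231, 229, 148, 165, 166, 228, 370, 6, 15]
top 700 [71, 228, 263, 263, 228, 144, 377, 369, 412, 414, 261, 97]
side 200 [-1, -1, -1, -1, -1, -1, -1, -1, -1, -1, -1, -1]
side 300 [3, 5, 4, 4, 44, 61, 28, 11, 141, -1, -1, -1]
side 400 [5, 5, 4, 4, 41, 141, 143, 159, 168, -1, -1, -1]
side 500 [24, 4, 4, 189, 196, 148, 156, 160, 176, -1, -1, -1]
side 600 [4, 228, 259, 258, 228, 148, 165, 164, 228, 370, 485, -1]
side 700 [-1, 226, 261, 262, 228, 143, 376, 369, 409, 649, 640, -1]
[543.19 -28.6  173.89]
1
[-0.47  0.34  0.55  1.72 -0.19  1.14  1.92]
0 [-0.23  0.51  0.24  1.9  -0.17  0.75  1.89]
0 [-0.31  0.46  0.34  1.82 -0.19  0.89  1.91]
0.4 [-0.17  0.38  0.3   2.02 -0.16  0.76  2.41]
0.8 [ 1.04  0.54 -1.07  2.    0.59  0.95  2.26]
1.2 [-0.36  0.77  1.23  1.98 -0.87  1.04 -2.01]
1.5 [-0.21  0.86  1.23  1.85 -0.91  1.13 -1.64]
-1
[-0.73  0.44  0.96  1.73 -0.39  1.18 -1.02]
0 [-0.55  0.61  0.71  1.91 -0.54  0.82 -0.9 ]
0 [-0.59  0.56  0.78  1.83 -0.48  0.94 -0.96]
0.4 [-0.64  0.57  0.99  2.04 -0.63  0.87 -0.24]
0.8 [-0.47  0.55  1.    2.07 -0.62  0.85  0.34]
1.2 [-0.01  0.46  0.58  1.97 -0.35  0.81  0.61]
1.5 [-0.03  0.62  0.8   1.84 -0.55  0.92  1.18]
```

Run:
```python
from h import *
from workcell import *
np.set_printoptions(precision=2,suppress=True,linewidth=200)
open_gripper()
movep([400,250,400],rot(0,-1)); print(read_state()['time'])
movep(bar(0,0)+[0,0,110],rot(0,-1))
s=read_state();print(s['time'],s['qpos'],s['eef_pos'],bar(0,0),s['ft_force'])
wait(.3);print(read_state()['ft_force'])
for n in("side","top"):
    c=camera(n);cv2.imwrite(f"pics/{n}1.png",c["image"]);np.savez(f"{n}1.npz",**c)
```

```text
2.025
3.2917 [-0.67  0.45  0.86  1.78 -0.39  1.08 -1.02] [543.33 -27.27 283.98] [543.19 -28.6  173.89] [ 0.66 -0.1   0.07]
[ 0.29 -0.04  0.21]
```

View pics/side1.png

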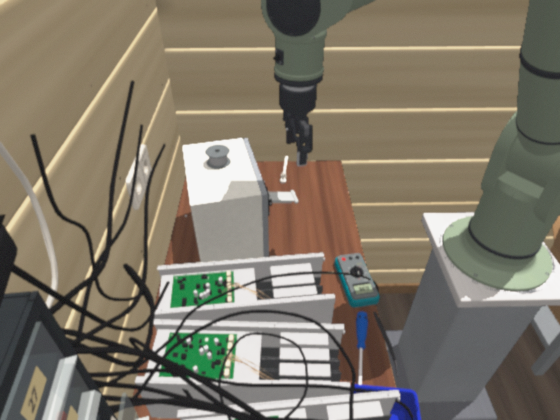

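View pics/top1.png

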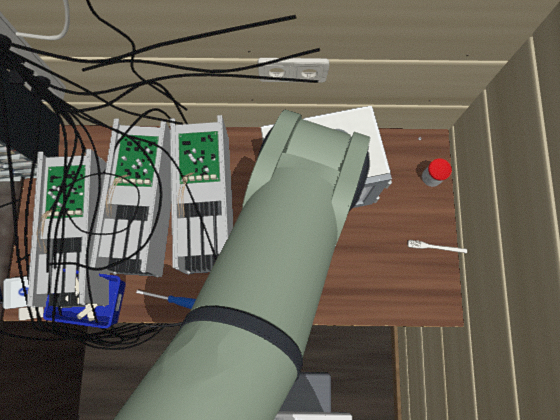

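Run:
```python
from h import *
from workcell import *
np.set_printoptions(precision=2,suppress=True,linewidth=200)
g=movel(bar(0,0)-[0,0,22],frame=rot(0,-1),max_speed=80,guard=6)
wait(.3);s=read_state();print(g,s['time'],s['eef_pos'],bar(0,0)-[0,0,22],s['ft_force'])
c=camera("side");cv2.imwrite("pics/side2.png",cv2.resize(c["image"][80:280,200:380],None,fx=4,fy=3,interpolation=cv2.INTER_CUBIC));
```

```text
False 5.7917 [543.21 -28.58 151.97] [543.19 -28.6  151.89] [ 1.31 -0.05  0.09]
```

View pics/side2.png

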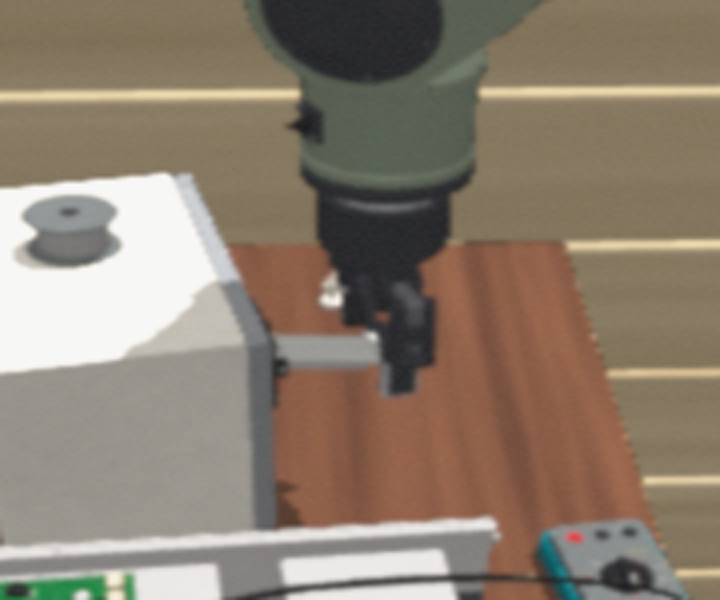

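Run:
```python
from h import *
from workcell import *
np.set_printoptions(precision=2,suppress=True,linewidth=200)
clamp();wait(.3);s=read_state();print(s['time'],s['eef_pos'],s['ft_force'],s['torque'],s['finger_gap'])
c=camera("side");cv2.imwrite("pics/side3.png",cv2.resize(c["image"][80:280,200:380],None,fx=4,fy=3,interpolation=cv2.INTER_CUBIC));
```

```text
6.6333 [543.29 -28.51 152.18] [-2.16  1.63  6.4 ] [0.25 0.39 0.01] 43.58989248417584
```

View pics/side3.png

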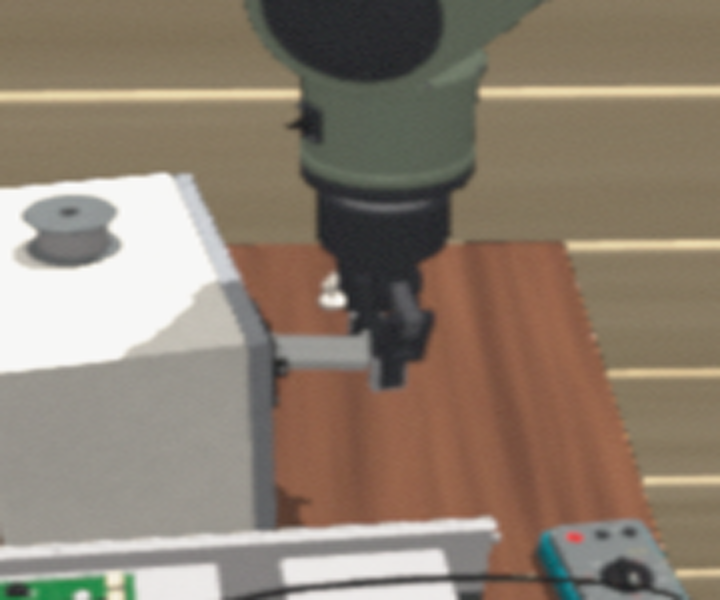

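```bash
cat > lift.py <<'E'
from h import *
from workcell import *
import json
np.set_printoptions(precision=2,suppress=True,linewidth=200)
OFF=np.array([0,0,-22.])
def nrm(th):
    a=YAW+th;return -np.array([np.cos(a),np.sin(a),0]),np.array([-np.sin(a),np.cos(a),0])
def step(th,p,inw=0,speed=25,guard=None,settle=.12):
    n,y=nrm(th)
    g=movel(bar(th,p)+OFF-n*inw,frame=rot(th,-1),max_speed=speed,guard=guard)
    if settle:wait(settle)
    s=read_state();F=s['ft_force'];e=s['eef_pos']-(bar(th,p)+OFF)
    t=bar(th,p+.001)-bar(th,p);t/=np.linalg.norm(t)
    print(f"{s['time']:.2f} th{th:.3f} p{p:.3f} g{g} Fn {F@n:.2f} Fy {F@y:.2f} Fz {F[2]:.2f} Ft {F@t:.2f} err n{e@n:.2f} y{e@y:.2f} z{e[2]:.2f} gap {s['finger_gap']:.2f}")
    return F@n,F@y,F[2],F@t,g
E
python3 - <<'E'
from lift import *
for p in (.02,.04,.06,.09,.12):
    r=step(0,p,guard=15)
    if abs(r[0])>12 or r[2]<-8 or r[4]:break
E
```

```text
7.05 th0.000 p0.020 gFalse Fn -1.31 Fy 0.09 Fz -0.29 Ft -0.52 err n0.01 y0.06 z-0.09 gap 43.80
7.42 th0.000 p0.040 gFalse Fn -0.42 Fy 0.19 Fz -2.01 Ft -2.05 err n0.10 y0.03 z-0.05 gap 43.16
7.78 th0.000 p0.060 gFalse Fn 1.13 Fy 1.39 Fz -2.44 Ft -2.26 err n0.06 y0.01 z-0.04 gap 43.53
8.15 th0.000 p0.090 gFalse Fn 1.24 Fy 0.83 Fz -2.91 Ft -2.76 err n0.03 y0.01 z-0.01 gap 43.83
8.52 th0.000 p0.120 gFalse Fn 0.52 Fy 2.97 Fz -3.59 Ft -3.54 err n0.03 y0.02 z-0.02 gap 43.36
```

Run:
```python
from lift import *
hist=[]
for p in [.15,.18,.21,.24,.26]+list(np.arange(.272,.96,.012)):
    r=step(0,p,guard=6,settle=.1)
    if r[4] or abs(r[0])>12 :print("stop");break
    if len(hist)>=4 and r[3]<np.median(hist[-6:])-2.2:print("buffer?");break
    hist.append(r[3])
    if p>.27 and read_state()['time']>30:break
```

```text
8.87 th0.000 p0.150 gFalse Fn 1.45 Fy 1.85 Fz -3.57 Ft -3.49 err n0.03 y0.04 z-0.01 gap 43.40
9.22 th0.000 p0.180 gFalse Fn 0.21 Fy 1.64 Fz -4.06 Ft -4.05 err n0.03 y0.03 z-0.01 gap 43.43
9.57 th0.000 p0.210 gFalse Fn 1.16 Fy 2.79 Fz -3.70 Ft -3.71 err n0.02 y0.08 z-0.03 gap 43.68
9.92 th0.000 p0.240 gFalse Fn 0.63 Fy 2.39 Fz -4.16 Ft -4.18 err n0.05 y0.05 z-0.02 gap 43.61
10.27 th0.000 p0.260 gFalse Fn 0.89 Fy 3.09 Fz -4.32 Ft -4.36 err n0.01 y0.02 z-0.01 gap 43.47
10.62 th0.000 p0.272 gFalse Fn 1.57 Fy 1.88 Fz -3.85 Ft -3.95 err n-0.03 y-0.00 z0.02 gap 43.24
10.97 th0.000 p0.284 gFalse Fn 1.77 Fy 1.91 Fz -4.47 Ft -4.60 err n0.06 y-0.03 z-0.01 gap 43.60
11.32 th0.000 p0.296 gFalse Fn 2.28 Fy 1.89 Fz -4.42 Ft -4.62 err n0.07 y-0.02 z-0.03 gap 43.33
11.67 th0.000 p0.308 gFalse Fn 1.63 Fy 2.03 Fz -4.98 Ft -5.13 err n0.04 y0.02 z-0.02 gap 43.58
12.02 th0.000 p0.320 gFalse Fn -0.72 Fy 4.01 Fz -3.70 Ft -3.59 err n-0.33 y0.07 z0.09 gap 43.65
12.37 th0.000 p0.332 gFalse Fn -1.10 Fy 0.34 Fz -3.94 Ft -3.76 err n-0.13 y-0.14 z0.10 gap 43.95
12.72 th0.000 p0.344 gFalse Fn -2.20 Fy -0.14 Fz -4.1
[... 2751 characters left out ...]
.01 gap 43.20
22.87 th0.000 p0.692 gFalse Fn -3.16 Fy -7.38 Fz -0.89 Ft 0.71 err n-0.92 y-0.60 z0.54 gap 42.86
23.22 th0.000 p0.704 gFalse Fn -0.38 Fy -8.70 Fz -3.28 Ft -2.69 err n-0.44 y-0.63 z0.36 gap 43.15
23.57 th0.000 p0.716 gFalse Fn -0.60 Fy -7.29 Fz -3.54 Ft -2.78 err n-0.21 y-0.68 z0.24 gap 43.12
23.92 th0.000 p0.728 gFalse Fn 0.70 Fy -8.74 Fz -3.94 Ft -3.75 err n-0.11 y-0.68 z0.20 gap 43.29
24.27 th0.000 p0.740 gFalse Fn 0.92 Fy -8.24 Fz -4.58 Ft -4.40 err n-0.04 y-0.67 z0.18 gap 43.32
24.62 th0.000 p0.752 gFalse Fn 0.78 Fy -8.21 Fz -3.19 Ft -3.12 err n0.00 y-0.64 z0.15 gap 42.90
24.97 th0.000 p0.764 gFalse Fn 1.67 Fy -8.37 Fz -5.30 Ft -5.37 err n0.19 y-0.66 z0.03 gap 43.51
buffer?
```

Run:
```python
from lift import *
s=read_state();print(s['time'],s['qpos'],s['ft_force'])
c=camera("side");cv2.imwrite("pics/side4.png",cv2.resize(c["image"][80:280,200:380],None,fx=4,fy=3,interpolation=cv2.INTER_CUBIC));
```

```text
24.9667 [-0.59  0.56  0.77  1.85 -0.49  0.92 -0.95] [ 0.18 -8.53 -5.3 ]
```

View pics/side4.png

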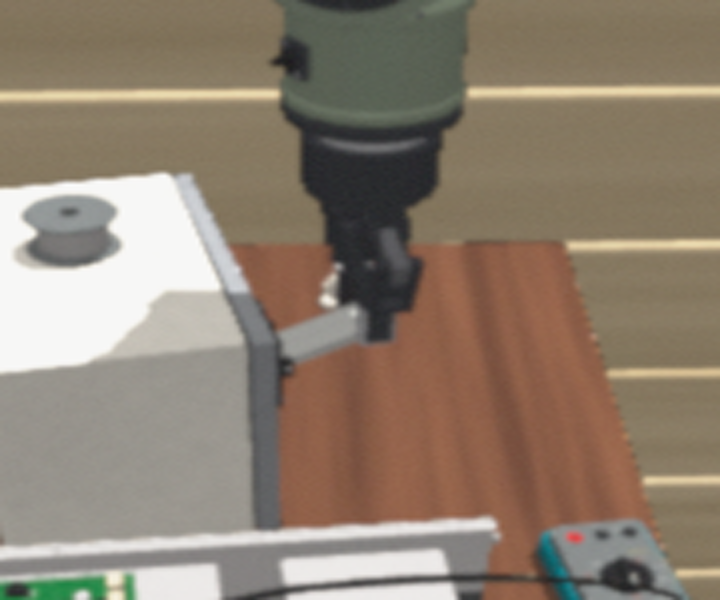

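Run:
```python
from lift import *
for p in np.arange(.774,.98,.010):
    r=step(0,p,guard=6,settle=.1)
    if r[4] or abs(r[0])>12 or r[3]<-7.2 or r[2]<-8:print("stop");break
s=[]
for i in range(5):
    wait(.03);s.append(read_state()['ft_force'])
print(np.mean(s,0),np.std(s,0))
```

```text
25.37 th0.000 p0.774 gFalse Fn 2.40 Fy -8.20 Fz -7.66 Ft -7.74 err n0.34 y-0.62 z-0.11 gap 43.27
stop
[ 0.17 -8.73 -6.99] [0.48 0.38 0.34]
```

Run:
```python
from lift import *
for p in (.780,):
    r=step(0,p,guard=6,settle=.2)
    s=[]
    for i in range(5):
        wait(.03);s.append(read_state()['ft_force'])
    print(np.mean(s,0),np.std(s,0))
```

```text
25.98 th0.000 p0.780 gFalse Fn 1.74 Fy -8.54 Fz -8.44 Ft -8.01 err n0.40 y-0.63 z-0.14 gap 43.22
[-0.57 -8.88 -8.1 ] [0.2  0.34 0.42]
```

Run:
```python
from lift import *
for p in (.786,.792,.798,.804):
    r=step(0,p,guard=5,settle=.1)
    s=[]
    for i in range(4):
        wait(.02);s.append(read_state()['ft_force'])
    m=np.mean(s,0);print(m,read_state()['eef_pos'][2])
    if m[2]<-9.8 or m[2]>-6 or r[4]:break
```

```text
26.50 th0.000 p0.786 gFalse Fn 2.77 Fy -9.33 Fz -9.11 Ft -9.12 err n0.53 y-0.62 z-0.23 gap 43.30
[-0.44 -8.63 -8.95] 201.27188478934022
26.92 th0.000 p0.792 gFalse Fn 2.32 Fy -7.91 Fz -9.38 Ft -9.07 err n0.62 y-0.62 z-0.29 gap 42.87
[-0.31 -9.23 -9.41] 201.54379501379617
27.33 th0.000 p0.798 gFalse Fn 2.81 Fy -8.57 Fz -10.49 Ft -10.25 err n0.69 y-0.64 z-0.35 gap 43.27
[ -1.27  -9.57 -10.29] 201.80517372086305
```

Run:
```python
from lift import *
step(0,.780,settle=.1);
step(0,.772,settle=.15);
for th in (.003,.006,.009,.012,.015,.018):
    r=step(th,.772,guard=8,settle=.15)
    if r[4] or r[0]<-11:break
```

```text
27.75 th0.000 p0.780 gFalse Fn 2.39 Fy -8.70 Fz -8.32 Ft -8.27 err n0.42 y-0.63 z-0.16 gap 43.21
28.15 th0.000 p0.772 gFalse Fn 1.56 Fy -8.83 Fz -5.88 Ft -5.79 err n0.30 y-0.60 z-0.06 gap 43.06
28.55 th0.003 p0.772 gFalse Fn -0.78 Fy -7.92 Fz -7.65 Ft -6.01 err n-0.03 y-0.56 z-0.02 gap 42.85
28.95 th0.006 p0.772 gFalse Fn -0.28 Fy -8.25 Fz -8.17 Ft -6.72 err n-0.14 y-0.52 z0.00 gap 43.21
29.35 th0.009 p0.772 gFalse Fn -1.08 Fy -8.59 Fz -8.21 Ft -6.31 err n-0.18 y-0.51 z0.02 gap 42.91
29.75 th0.012 p0.772 gFalse Fn -1.11 Fy -8.21 Fz -8.52 Ft -6.56 err n-0.18 y-0.48 z0.04 gap 43.25
30.15 th0.015 p0.772 gFalse Fn -0.74 Fy -7.79 Fz -7.68 Ft -6.06 err n-0.17 y-0.50 z0.04 gap 43.28
30.55 th0.018 p0.772 gFalse Fn -0.33 Fy -8.61 Fz -6.65 Ft -5.41 err n-0.15 y-0.52 z0.05 gap 43.15
```

Run:
```python
from lift import *
for th in (.03,.05,.08,.12,.18,.25,.33,.41):
    r=step(th,.768,guard=15,settle=.05,speed=60)
    if r[4] or np.hypot(r[0],r[2])>18:print("stop");break
print(read_state()['qpos'])
c=camera("side");cv2.imwrite("pics/side5.png",c["image"]);
```

```text
30.85 th0.030 p0.768 gFalse Fn 1.20 Fy -8.32 Fz -4.78 Ft -4.67 err n0.08 y-0.62 z0.14 gap 43.22
31.15 th0.050 p0.768 gFalse Fn 1.03 Fy -7.32 Fz -3.90 Ft -3.84 err n0.14 y-0.68 z0.19 gap 43.09
31.46 th0.080 p0.768 gFalse Fn 0.75 Fy -8.12 Fz -3.95 Ft -3.73 err n0.12 y-0.61 z0.22 gap 43.11
31.81 th0.120 p0.768 gFalse Fn 1.20 Fy -7.84 Fz -4.56 Ft -4.49 err n0.07 y-0.61 z0.24 gap 42.93
32.23 th0.180 p0.768 gFalse Fn 2.20 Fy -8.16 Fz -2.89 Ft -3.62 err n0.02 y-0.61 z0.29 gap 42.87
32.69 th0.250 p0.768 gFalse Fn 1.43 Fy -7.07 Fz -3.80 Ft -3.97 err n-0.03 y-0.61 z0.29 gap 43.40
33.19 th0.330 p0.768 gFalse Fn 2.60 Fy -6.33 Fz -2.87 Ft -3.81 err n-0.08 y-0.58 z0.32 gap 42.81
33.69 th0.410 p0.768 gFalse Fn 2.71 Fy -5.36 Fz -4.17 Ft -4.97 err n-0.10 y-0.57 z0.32 gap 43.17
[-0.46  0.43  0.69  2.   -0.37  0.83 -0.51]
```

View pics/side5.png

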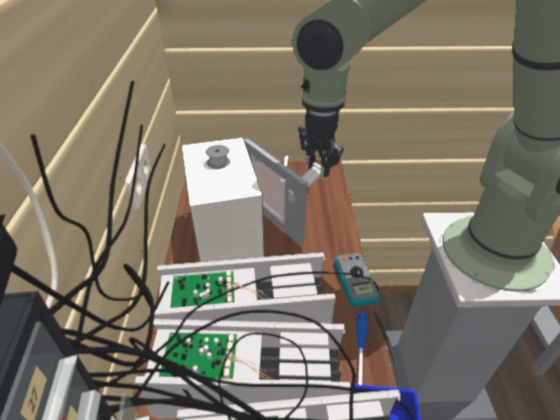

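Door is swinging out with the gripper holding the raised paddle at about (318,165). I'll carry on to 1.5 rad.

Run:
```python
from lift import *
for th in np.linspace(.5,1.5,12):
    r=step(th,.768,guard=20,settle=.03,speed=60)
    if r[4] or np.hypot(r[0],r[2])>22:print("stop");break
print(read_state()['qpos'])
```

```text
34.26 th0.500 p0.768 gFalse Fn 3.11 Fy -5.58 Fz -4.69 Ft -5.63 err n-0.09 y-0.57 z0.33 gap 43.57
34.78 th0.591 p0.768 gFalse Fn 2.07 Fy -4.40 Fz -3.76 Ft -4.28 err n-0.08 y-0.55 z0.33 gap 43.35
35.31 th0.682 p0.768 gFalse Fn 1.60 Fy -4.71 Fz -3.68 Ft -3.96 err n0.01 y-0.59 z0.33 gap 43.08
35.83 th0.773 p0.768 gFalse Fn 2.75 Fy -4.15 Fz -3.11 Ft -4.10 err n0.10 y-0.58 z0.30 gap 43.22
36.36 th0.864 p0.768 gFalse Fn 2.56 Fy -4.77 Fz -4.25 Ft -4.96 err n0.21 y-0.59 z0.26 gap 43.42
36.88 th0.955 p0.768 gFalse Fn 2.83 Fy -5.32 Fz -4.18 Ft -5.05 err n0.26 y-0.58 z0.24 gap 43.27
37.41 th1.045 p0.768 gFalse Fn 2.52 Fy -3.79 Fz -3.67 Ft -4.45 err n0.33 y-0.55 z0.21 gap 43.27
37.93 th1.136 p0.768 gFalse Fn 3.82 Fy -4.75 Fz -3.43 Ft -4.94 err n0.33 y-0.58 z0.19 gap 43.17
38.46 th1.227 p0.768 gFalse Fn 2.12 Fy -4.97 Fz -3.34 Ft -3.96 err n0.33 y-0.53 z0.13 gap 43.47
38.98 th1.318 p0.768 gFalse Fn 2.47 Fy -4.39 Fz -4.08 Ft -4.77 err n0.36 y-0.53 z0.11 gap 43.32
39.51 th1.409 p0.768 gFalse Fn 2.51 Fy -4.78 Fz -3.74 Ft -4.50 err n0.36 y-0.50 z0.07 gap 42.92
40.03 th1.500 p0.768 gFalse Fn 2.95 Fy -5.37 Fz -3.01 Ft -4.13 err n0.36 y-0.52 z0.02 gap 43.55
[ 0.21  0.48  0.4   1.83 -0.24  0.88  0.87]
```

Run:
```python
from lift import *
for p in (.62,.47,.32,.17,.03):
    r=step(1.5,p,guard=12,settle=.03,speed=40)
    if r[4]:print("stop");break
open_gripper();wait(.2);s=read_state();print(s['finger_gap'],s['ft_force'])
n,y=nrm(1.5)
movel(s['eef_pos']+[0,0,130],max_speed=100,guard=8)
s=read_state();print(s['time'],s['eef_pos'],s['ft_force'])
for n in("side","top"):
    c=camera(n);cv2.imwrite(f"pics/{n}6.png",c["image"]);np.savez(f"{n}6.npz",**c)
```

```text
40.46 th1.500 p0.620 gFalse Fn 0.91 Fy -7.53 Fz -1.47 Ft -1.71 err n-0.04 y-0.69 z-0.41 gap 43.24
40.89 th1.500 p0.470 gFalse Fn -1.53 Fy -7.80 Fz 0.18 Ft 0.58 err n-0.38 y-1.01 z-0.33 gap 43.26
41.33 th1.500 p0.320 gFalse Fn 1.72 Fy -9.00 Fz 1.07 Ft 0.85 err n0.05 y-1.44 z-0.01 gap 43.51
41.76 th1.500 p0.170 gFalse Fn 5.57 Fy -5.92 Fz -0.64 Ft -0.47 err n0.91 y-0.51 z-0.17 gap 42.85
42.00 th1.500 p0.030 gTrue Fn 6.91 Fy 0.43 Fz 11.23 Ft 12.23 err n3.68 y-0.16 z6.82 gap 43.02
stop
85.00291887308751 [ 0.4   0.09 -0.15]
44.1417 [ 459.95 -328.26  289.83] [-0.07 -0.64 -0.09]
```

View pics/side6.png

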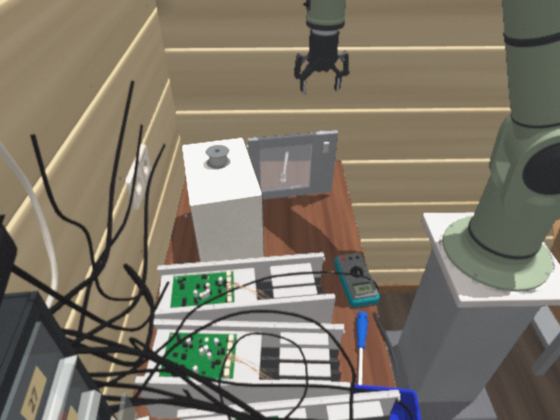

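View pics/top6.png

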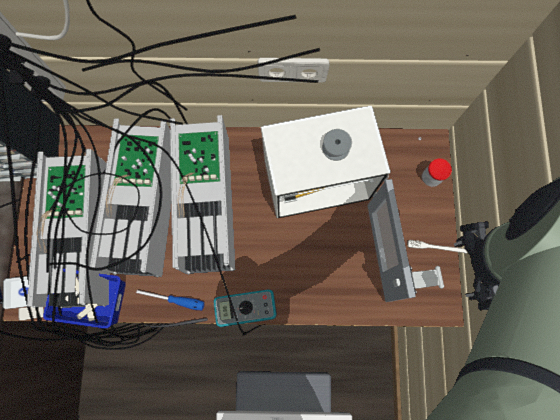

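Run:
```python
from h import *
from workcell import *
np.set_printoptions(precision=1,suppress=True,linewidth=200)
c=dict(np.load("top6.npz"));W=pts(c)
for u,v in((437,276),(436,272),(430,278),(425,280),(420,281)):print(u,v,W[v,u])
print("expected bar at rest",bar(1.5,0))
# door's top edge
m=(abs(W[...,2]-221)<6)&(W[...,1]<-200)&(W[...,0]<655)&(W[...,0]>400);P=W[m][:,:2];print(len(P))
l=cv2.fitLine(P.astype(np.float32),cv2.DIST_L2,0,.01,.01).ravel();a=np.arctan2(-abs(l[0])*np.sign(1),0) if 0 else None
d=l[:2]*(-np.sign(l[0]));print("door angle",np.arctan2(d[1],d[0])%(2*np.pi)-np.pi/2-YAW)
W0=pts(dict(np.load("top0.npz")))
m=(W[...,2]>240)&(W[...,2]<275)&(W[...,0]>600)&(W[...,0]<850)&(abs(W[...,1]+100)<120);print("spool",np.nanmean(W[m],0))
s=read_state();print(s['time'],s['ft_force'])
```

```text
437 276 [ 460.3 -321.1  172.9]
436 272 [ 468.5 -318.5  175.6]
430 278 [ 455.3 -304.   178.5]
425 280 [ 450.8 -292.8  179.8]
420 281 [ 448.2 -281.   183.6]
expected bar at rest [ 458.9 -326.3  173.9]
1016
door angle 0.6158562787246272
spool [ 727.8 -103.3  258. ]
44.2417 [-0.6  0.   1.1]
```

Run:
```python
from h import *
c=dict(np.load("top6.npz"))
P=[]
for u,v in((391,184),(413,295)):
    o,d=ray(c,u,v);P.append((o+d*(223-o[2])/d[2])[:2])
d=P[1]-P[0];print(P,np.linalg.norm(d),np.arctan2(d[1],d[0])%(2*np.pi)-np.pi/2-YAW)
from workcell import *
wait(.3);finish_job()
```

```text
[array([ 648.09565422, -219.55144161]), array([ 416.66906612, -253.31837337])] 233.87704324922518 1.496904257740868
the job is handed in; nothing more can be done
```

I opened the cabinet and handed the job in at about 45 s of the 72 s allowed; the interface gives no verdict.

**What I did:** I pinched the paddle bar by its two ends from above and lifted it along its arc in small guarded steps. I stopped when the lifting force had climbed from about 4 N to about 10 N, backed off a little, then eased the door out. It moved freely with about 1 N of pull. With the paddle kept lifted I swung the door to about 1.5 rad, lowered the paddle, opened the gripper and moved straight up clear.

**Last checks:**
- **Door:** the top camera gave an angle of 1.50 rad (about 86°).
- **Paddle:** the outer edge of the bar read 173 mm high, against 174 mm expected at rest, so it is back at rest.
- **Solder reel:** its measured position did not change.
- **Multimeter and screwdriver:** they look unmoved in the pictures; I did not measure them again.
- **Gripper:** it was well clear, with the tool force back near zero.

**Checks that disagreed or were unclear:**
- **Buffer contact:** the force rose by roughly 2–3 N per mm rather than the stated 6, with some stick-slip, so I judged the pawl clear mainly because the door moved freely.
- **Side force:** it reached about 9 N during the lift and while lowering the paddle.
- **Lowering the paddle:** a 12 N guard stopped the move early, about 7 mm above the commanded point; I opened the gripper there.
- **Door angle:** an automatic line fit to the depth points gave 0.62 rad. I put it down to stray points without tracing them, and took the angle from the edge pixels instead.

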